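Pack what lies on the board, then park the wok lid there

ROBOT

A 6-joint arm with a two-finger parallel gripper is mounted at the origin on the work surface. World frame = base frame: x ahead of the robot, y to its left, z up, the work surface at z = 0. Lengths are in mm, angles in rad, forces in N, time in s.
With the tool pointing down it reaches from about 350 to 800 mm from the base axis. Payload 7.3 kg.
Tool frame: the origin (TCP) lies on the centre line of the jaws, within the pads' length; the fingertips stand 19 mm ahead of it and the grasp point (between the pads) is the TCP; z points along the fingers, y is the line along which they close (so a half turn about z gives the same grasp; the last joint's range is limited). The gripper opens to 85 mm and grips with 20 to 120 N. Pads are 22 mm wide; open, the fingers measure 114 mm over their backs; the gripper's body (76 mm by 85 mm) begins 54 mm behind the grasp point. The pads swing forward as they close: fully open they stand 13 mm farther back than shut.
Start: joints at [-1.294, 0.342, 1.524, -0, 1.275, -0.146], TCP at [215.44, -478.782, 211.122] pointing down, gripper open.
Joint ranges: [-2.53, 2.53], [-0.77, 2.02], [0.04, 2.7], [-1, 4.14], [0.28, 2.66], [-3.11, 3.11]. Speed limits (rad/s): [2.57, 2.57, 3.14, 3.14, 3.14, 3.14].

INTERFACE

Orientations are given as a rotation vector (axis times angle).
In Python, from station import env gives the robot as it stands.
- The arm moves only by the tool drive_tool, never from a script. Its argument "increments" is a list that holds one entry, the list of rows, each a list of 5 numbers: the shift along the tool's x, y, z scaled (see below), then the turn about the tool's z scaled (see below), then the opening, from -1 (shut) to 1 (fully open). A call has 1 to 20 rows; each row shifts and turns the commanded pose from where the row before left it, along the tool's axes as they then stand; what a row does not reach is not made up. The controller multiplies each number of a shift by 0.5 m and each number of a turn by pi rad. A row lasts 1/8 s, in which the tool goes at most 62.5 mm and 10.7 degrees, less where a joint would pass 70% of its speed; a pose out of reach is approached as far as the arm can. A call with a number of a shift or a turn outside -1 to 1 is refused whole. A call with a gripper value outside its range is refused whole. The fingers move at their own pace and stop on an object; the grip force is fixed at half the most. Time passes only in rows, so rows that do not move let the fingers close. It gives the time, the measured TCP pose, the force, the opening and the grip force at its end, in the units of the state.
- env.sense(): the state, without advancing time (a new reading comes with each control period).
- env.snapshot(name): name is "scene" or "side" or "wrist"; returns a dict with "img" (420x560x3 uint8, blue, green, red), "z_map" (420x560 float32, mm along the optical axis (not along the pixel's ray), 0 where there is no reading), "fx", "fy", "cx", "cy" (pixels), "k1" (the pictures are not rectified: a ray, as slopes to the right and down, at radius r is drawn at 1 + k1 r^2 times it, then the intrinsics apply), "xyz" and "attitude" of the camera in the world; the wrist camera has in their place "T_tool_cam" (4x4, takes a point from camera to tool coordinates, whose origin is the TCP and whose axes are the flange's). Camera axes: x right, y down, z forward; pixel columns grow to the right and rows downward; lengths in mm; the calibration is good to about 2 mm. A picture is of the moment at which its call begins: read the wrist's pose just before it.
- env.close_job(): hands the job in; it is judged then, once.
Trained networks look in the newest picture that a camera, given by its name, has taken for a name from the list of things; names that differ only in an ending like _2 or _b are one class to them, and where a whole thing is asked for, a point or a joint stands for the part that bears it (a point fixed in the world has none). Each returns a list of dicts, best first, with "conf" (0 to 1); they miss things now and then, are a little off and sometimes report something else, mostly with a low value. They report only what shows in the picture. A call takes as long as a camera call. They do not tell look-alikes from the thing itself.
- env.spot_in(target, camera): "location" ([x, y, z] in mm, in world coordinates, good to about 4 mm: the middle of the surface that is visible of it).
- env.outline_of(target, camera): "region" (420x560 bool, what is visible of it).
The state is a dict: "t": time; "q": joint angles; "qd": joint speeds; "joint_efforts": joint torques, N m; "ee_pos": TCP position; "orientation": TCP orientation; "force": force on the tool from outside, world axes, zero at the start; "moment": the same for the moment, N m; "opening": finger opening in mm; "gripper_force": force on a finger pad.
Only numpy, scipy, OpenCV 4.12 (cv2) and the standard library are available. Lean on these libraries where they do the work, as an engineer would, in place of code of your own. Each camera call takes 0.05 s, during which the arm holds its last target. There are 200 camera calls.

TASK

I need the acacia board for the wok lid: pack whichever kitchen thing is lying on the board into the free bay of the pink lunch box (the one with nothing but its cork liner), lying flat on the liner, and only then set the wok lid knob up in the middle of the cleared board. Handle things gently - the ceramic pestle chips if it is squeezed hard and the lid must be carried level; set both the thing and the lid down softly, do not drop them. Leave everything else where it is.

Things in the scene. Friction and masses are not known exactly. Their poses are not given: they have to be found in the camera images.
- board: Dark acacia board, 200 x 200 mm, 10 mm thick, fixed; origin at the centre of its underside, its top at z = 10 mm, x and y along its edges. At the start exactly one of pestle, reamer and scoop lies on it. Board, lunch box and wok lid may each be in any of three places: left, right or far middle.
- mat: Grey ribbed drying mat, 130 mm (x) x 350 mm (y), 10 mm thick, fixed, in front of the robot; origin at the centre of its underside. The two kitchen things on it stay there.
- lunchbox: Pink plastic lunch box without its lid, 178 mm (x) x 184 mm (y), 45 mm high, fixed; origin at the centre of its underside. Walls 4 mm, floor 4 mm thick. A 38 mm high, 4 mm thick divider along its x axis parts it into two bays, each 170 mm (x) x 86 mm (y) inside, centred at y = -45 and +45 mm. White latch on the middle of its -x wall.
- liner: Cork liner, 155 mm (x) x 74 mm (y), 4 mm thick, fixed on the floor of the free bay; origin at the centre of its underside, x along the bay. Its top is 8 mm above the work surface.
- tin: Flat closed aluminium tin, 140 x 60 x 36 mm, loose in the other bay of the lunch box; origin at the centre of its underside.
- pestle: White ceramic pestle, 0.28 kg, 150 mm long, lying along its x axis, thick head (42 mm across) at +x and 41 mm end knob at -x, round handle 28 mm across between x = -50 and +22 mm; a flat on its underside keeps it from rolling. Origin on the underside at mid-length; the handle's axis is 21.5 mm above it. Brittle: gripping with more than about 50 N on each pad (100 N both together) chips it.
- pestle_grip (a point): Point on the pestle's handle axis where it is best gripped, across the handle.
- reamer: Light wooden citrus reamer, 0.12 kg, 140 mm long, lying along its x axis, ribbed cone (43 mm across) at +x, 43 mm end knob at -x, round handle 25 mm across between x = -48 and +16 mm, axis 22.5 mm above the underside. Origin on the underside at mid-length.
- reamer_grip (a point): Point on the reamer's handle axis where it is best gripped, across the handle.
- scoop: Ice-cream scoop, 0.18 kg, 150 mm long, lying along its x axis, ball-shaped steel head (49 mm across) at +x, 49 mm dark end cap at -x, round dark handle 26 mm across between x = -56 and +18 mm, axis 25.5 mm above the underside. Origin on the underside at mid-length.
- scoop_grip (a point): Point on the scoop's handle axis where it is best gripped, across the handle.
- woklid: Aluminium wok lid, 0.35 kg, a flat-bottomed dome 180 mm across and 40 mm high with an upright black knob on top: 34 mm across, from 48 to 82 mm above the rim's underside, on a thin neck. Origin at the centre of its underside, z up through the knob.
- lid_knob (a point): On the knob's axis, 68 mm above the lid's underside: where to grip it.
- bowl: Small white ceramic bowl, 110 mm across, 50 mm high, loose bystander; origin at the centre of its underside.
- holder: Stainless skewer holder, 80 mm across, 110 mm high, with skewers standing up to 172 mm above the work surface, loose bystander; origin at the centre of its underside.
Not all that is in view belongs to the job. What is shaped like the reamer but purple or red is not meant.

How it is judged:
By the outcome, as a careful person would: the job done as asked, in the order asked, and still so for the second after the job is handed in, with the robot touching nothing.
It also fails if it takes over 69 s, if anything falls off the work surface, if the arm or the gripper's body presses on something with over 40 N, if the wrist force passes 120 N, or if a joint passes its speed limit or range.

## Working session

There is one attempt and no reset: what is moved stays moved. The work goes in short steps, Python scripts to look and compute and a tool call to move; the robot and the scene stay as the last step left them, time stands still between calls to the robot, and variables do not carry over. Pictures are saved under pics/ and viewed, at most 10 in all, crops included, and the job is handed in when it is done.

Besides the shell and the picture viewer there is one more tool, called as a command line: name --argument value ..., lists and objects as JSON in quotes. drive_tool: Moves the arm, as the interface text tells. Shifts and turns lie within -1 to 1; 1 stands for 0.5 m of shift or pi rad of turn. Its arguments: {"type":"object","properties":{"increments":{"type":"array","items":{"type":"array","items":{"type":"array","items":{"type":"number"}}}}},"required":["increments"]}

```bash
mkdir -p pics; ls; cat > h.py <<'E'
import numpy as np, cv2
from scipy.spatial.transform import Rotation as R
from station import env
np.set_printoptions(precision=1,suppress=True)
def snap(n):
    s=env.sense(); d=env.snapshot(n)
    if n=="wrist":
        T=np.eye(4);T[:3,:3]=R.from_rotvec(s["orientation"]).as_matrix();T[:3,3]=s["ee_pos"]
        d["T"]=T@np.array(d["T_tool_cam"])
    else:
        T=np.eye(4);a=np.array(d["attitude"],float)
        T[:3,:3]=a if a.shape==(3,3) else R.from_rotvec(a).as_matrix()
        T[:3,3]=d["xyz"];d["T"]=T
    return d
def cloud(d):
    z=d["z_map"];v,u=np.indices(z.shape)
    K=np.array([[d["fx"],0,d["cx"]],[0,d["fy"],d["cy"]],[0,0,1.]])
    p=cv2.undistortPoints(np.stack([u,v],-1).reshape(-1,1,2).astype(float),K,np.array([d["k1"],0,0,0.])).reshape(z.shape+(2,))
    c=np.dstack([p*z[...,None],z])@d["T"][:3,:3].T+d["T"][:3,3]
    c[z<=0]=np.nan
    return c
E
python3 - <<'E'
from h import *
for n in("scene","side"):
    d=snap(n);cv2.imwrite(f"pics/{n}0.png",d["img"]);print(n,d["T"],d["k1"],d["fx"])
    c=cloud(d)
    for t in "board mat lunchbox liner tin pestle reamer scoop woklid lid_knob bowl holder".split():
        try: r=env.spot_in(t,n)
        except Exception as e: print(t,e);continue
        for x in r[:4]:
            print(t,round(x["conf"],2),np.array(x["location"]))
print(env.sense())
E
```

```text
pics
scene [[   0.5    0.6   -0.7 1602.8]
 [   0.9   -0.3    0.4 -477.5]
 [   0.    -0.8   -0.6  973.8]
 [   0.     0.     0.     1. ]] 0.029908154923022033 531.0705084846684
board 0.86 [650.3   6.1   8.6]
mat 0.9 [413.5 -17.   10.1]
mat 0.4 [427.6  76.8  39. ]
lunchbox 0.79 [ 458.5 -334.7   26.2]
lunchbox 0.51 [629.4  30.   47.7]
liner 0.94 [ 408.6 -294.7    3.8]
tin 0.79 [ 438.2 -384.3   41.5]
tin 0.17 [ 408.8 -293.8    3.6]
pestle 0.94 [422.9 -96.2  44.6]
reamer 0.92 [630.3  27.4  45.8]
reamer 0.86 [857.4 -94.7  32.5]
reamer 0.71 [825.  222.2  31.1]
reamer 0.63 [760.6 390.8  30.2]
scoop 0.74 [428.8  78.2  42.4]
woklid 0.88 [473.2 318.6  31.3]
lid_knob 0.61 [470.4 315.4  28.2]
bowl 0.84 [ 650.6 -264.    35.5]
bowl 0.4 [ 437.  -387.7   39.4]
holder 0.72 [675.7 249.4  84.7]
holder 0.64 [648.8   4.1   9.6]
holder 0.57 [466.5 312.8  25.7]
holder 0.2 [431.1  76.1  42.4]
side [[  -0.9   -0.2    0.3  309.4]
 [  -0.3    0.5   -0.8 1029.9]
 [   0.    -0.9   -0.5  732.3]
 [   0.     0.     0.     1. ]] -0.18131153311882905 525.942884343925
board 0.71 [614.2  52.8  11.5]
mat 0.8 [407.8  79.8   9.2]
lunchbox 0.95 [ 428.6 -335.6   26.7]
tin 0.65 [ 419.5 -374.5   40.4]
pestle 0.69 [400.2 -78.3  35.2]
reamer 0.86 [744.4 416.6  32.8]
reamer 0.82 [819.9 238.4  30.3]
reamer 0.8 [607.6  37.6  36.2]
reamer 0.77 [830.1 -76.   26.9]
scoop 0.85 [396.6  98.9  39.7]
woklid 0.82 [449.4 372.5  22.5]
lid_knob 0.96 [451.8 376.1  26.5]
bowl 0.92 [ 671.2 -293.    32.4]
holder 0.65 [645.  290.6  85.6]
{'t': 1.3, 'q': array([-1.3,  0.3,  1.5,  0. ,  1.3, -0.1]), 'qd': array([-0., -0.,  0.,  0., -0.,  0.]), 'joint_efforts': array([ -0. , -43.4, -24.6,  -0. ,   0. ,  -0. ]), 'ee_pos': array([ 215.4, -478.8,  211.1]), 'orientation': array([3.1, 0.7, 0. ]), 'force': array([ 0.5,  0.7, -0.4]), 'moment': array([-0.,  0.,  0.]), 'gripper_force': 0.0, 'opening': 85.78215315472731}
```

View scene.

View pics/scene0.png

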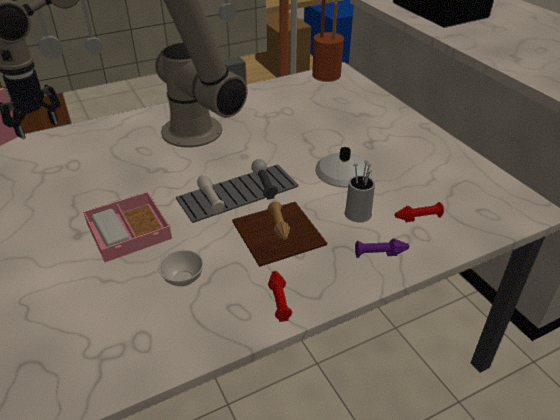

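View pics/side0.png

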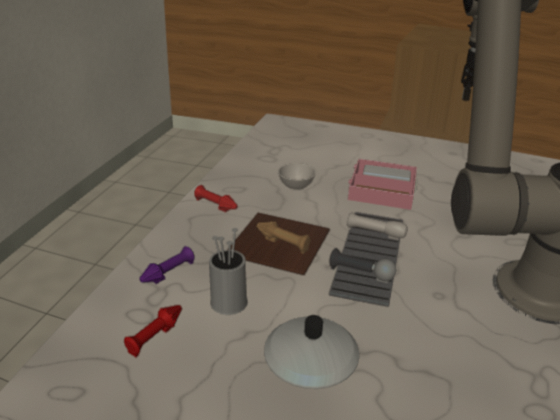

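The light wooden reamer lies on the board, at scene (280,220) and side (285,235). Three things could be mistaken for it: the red ones at scene (280,297) and (420,212), and the purple one at (382,248). I choose the wooden one. The free cork bay is at scene (143,219), the tin is in the other bay, and the lid is at (345,168).

```bash
cat >> h.py <<'E'
def rect(p):
    (c,s,a)=cv2.minAreaRect(p[:,:2].astype(np.float32)); return np.array([*c,*s,a])
E
python3 - <<'E'
from h import *
P={}
crop=None
for n in("scene","side"):
    d=snap(n);c=cloud(d)
    if n=="scene": cv2.imwrite("pics/crop.png",cv2.resize(d["img"][120:300,80:400],None,fx=2.4,fy=2.4))
    for t in "board lunchbox liner tin reamer woklid lid_knob bowl holder".split():
        rs=env.outline_of(t,n)
        if t=="reamer": rs=[r for r in rs if np.linalg.norm(np.nanmedian(c[r["region"]],0)[:2]-[618,32])<40]
        if not rs: print(n,t,"none");continue
        r=rs[0]["region"].astype(np.uint8)
        p=c[r>0];p=p[~np.isnan(p[:,0])]
        lo,hi=np.percentile(p,2,0),np.percentile(p,98,0)
        print(n,t,len(p),"med",np.median(p,0),"lo",lo,"hi",hi)
        P[n+t]=p
np.savez("p0.npz",**P)
for n in("scene","side"):
    for t,zl in(("board",(5,15)),("liner",(0,20)),("lunchbox",(39,60)),("reamer",(15,80)),("tin",(30,60))):
        p=P.get(n+t)
        if p is None: continue
        p=p[(p[:,2]>zl[0])&(p[:,2]<zl[1])]
        print(n,t,rect(p),len(p),np.median(p[:,2]))
    p=P[n+"woklid"];k=p[p[:,2]>55];print(n,"knob",len(k),k.mean(0),k.max(0),k.min(0))
E
```

```text
scene board 3219 med [647.5   6.5  10.4] lo [534.4 -76.2   4.8] hi [727.2 116.5  14.8]
scene lunchbox 436 med [420.3 -94.9  42.9] lo [ 348.7 -108.    13.2] hi [484.  -76.   53.1]
scene liner 743 med [ 410.1 -296.4    8.7] lo [ 349.2 -333.1    4. ] hi [ 466.9 -259.3   13.6]
scene tin 855 med [ 438.3 -388.6   39.8] lo [ 364.2 -418.1    6. ] hi [ 495.9 -354.6   44.4]
scene reamer 420 med [627.   27.   43.9] lo [554.2   3.   12.6] hi [683.7  54.2  54.9]
scene woklid none
scene lid_knob 1356 med [473.  312.3  29.5] lo [389.9 249.8   3.3] hi [645.2 403.3 146.6]
scene bowl 1176 med [678.2 249.9  78.1] lo [627.9 227.4   3.5] hi [695.8 292.2 137.7]
scene holder 1151 med [678.5 249.6  77.8] lo [631.2 227.3   3.9] hi [695.7 290.3 137.4]
side board 3136 med [614.8  52.8   8.3] lo [526.4 -70.3   3.4] hi [717.7 125.9  11.3]
side lunchbox 2250 med [ 424.4 -329.4   24.7] lo [ 335.7 -435.7   -0.7] hi [ 514.6 -241.1   45. ]
side liner 739 med [612.7  40.5  37.9] lo [547.3 -18.5   8.3] hi [675.4  65.5  51. ]
side tin 540 med [ 423.6 -371.8   38.5] lo [ 356.9 -411.1   30.5] hi [ 490.4 -337.9   42.2]
sid
[... 177 characters left out ...]
d_knob 5265 med [446.5 373.8  25.6] lo [374.2 291.9   3.9] hi [529.  430.8  80.2]
side bowl 807 med [ 668.8 -290.6   32.3] lo [ 619.  -320.7   -1.1] hi [ 716.4 -214.2   49.1]
side holder 2408 med [645.7 289.7  76.4] lo [618.6 146.4  -0.8] hi [690.5 304.3 164. ]
scene board [626.1  22.7 201.  207.7  86.8] 3103 10.445821560297418
scene liner [ 403.7 -295.9  132.6   77.4    2.4] 731 8.58868369025788
scene lunchbox [414.7 -92.4  35.6 144.5  87.3] 299 45.94073443473155
scene reamer [621.   27.8  39.6 139.7  76.9] 409 44.02571881926781
scene tin [ 436.4 -385.   162.5   59.8    4.6] 780 40.0811806537418Traceback (most recent call last):
  File "<stdin>", line 23, in <module>
KeyError: 'scenewoklid'
```

View pics/crop.png

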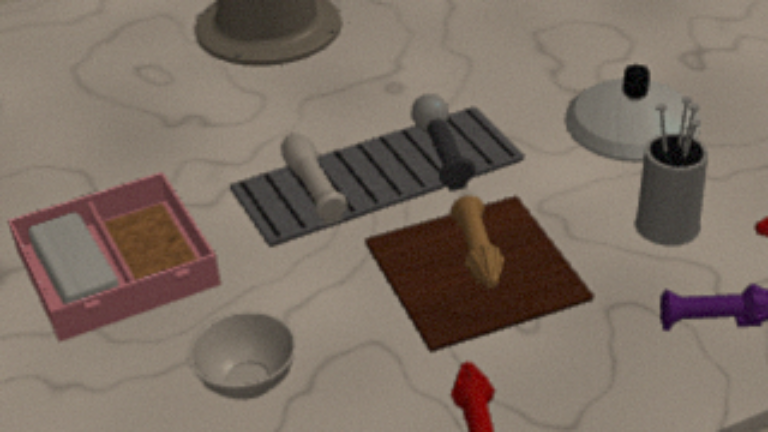

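```bash
cat >> h.py <<'E'
def yaw():
    s=env.sense();M=R.from_rotvec(s["orientation"]).as_matrix();return s,M
def plan(tgt,yawdeg=None):
    """shift in tool axes (before any turn) in scaled units; tool-z turn in scaled units"""
    s,M=yaw();d=M.T@(np.array(tgt)-s["ee_pos"]);print("t",round(s["t"],2),"pos",s["ee_pos"],"yaw",np.degrees(np.arctan2(M[1,0],M[0,0])),"tilt",M[2])
    print("total shift scaled",(d/500).round(4).tolist(),"rows>=",np.linalg.norm(d)/62.5)
    if yawdeg is not None:
        e=(yawdeg-np.degrees(np.arctan2(M[1,0],M[0,0]))+90)%180-90
        print("turn deg world",e,"scaled total tool z",-e/180,"rows",abs(e)/10.7)
E
python3 - <<'E'
from h import *
P=np.load("p0.npz")
print(env.snapshot("wrist")["T_tool_cam"])
plan([600,30,330],-13)
for n,t,zl in(("side","board",(5,15)),("side","lunchbox",(39,60)),("side","reamer",(15,80)),("side","tin",(30,60))):
    p=P[n+t];p=p[(p[:,2]>zl[0])&(p[:,2]<zl[1])];print(n,t,rect(p))
for k in("scenelid_knob","sidewoklid"):
    p=P[k];k=p[(p[:,2]>55)&(p[:,1]>300)&(p[:,0]<550)];print("knob",len(k),k.mean(0),k.max(0),k.min(0))
E
```

```text
[[   0.    -1.    -0.3   76.3]
 [   1.     0.     0.     0.1]
 [  -0.    -0.3    1.  -162.7]
 [   0.     0.     0.     1. ]]
t 2.35 pos [ 215.5 -478.8  211.1] yaw 24.22845256397174 tilt [-0.  0. -1.]
total shift scaled [1.1189, -0.6123, -0.2378] rows>= 10.379722346031036
turn deg world -37.22845256397174 scaled total tool z 0.20682473646650967 rows 3.479294632146892
side board [623.6  25.8 204.7 200.8  87.2]
side lunchbox [ 427.2 -338.4  189.   196.6    2.4]
side reamer [614.9  35.3  37.9 139.8  76.5]
side tin [ 423.8 -377.9   88.6  142.5   89.9]
knob 118 [463.6 338.9  73.4] [477.6 362.5  87.1] [444.7 323.4  55.6]
knob 364 [454.  352.2  74. ] [471.8 363.7  83.5] [438.2 330.9  55.2]
```

```bash
python3 - <<'E'
from h import *
plan([430,-320,280],-3)
E
```

```text
t 2.35 pos [ 215.5 -478.8  211.1] yaw 24.22845256397174 tilt [-0.  0. -1.]
total shift scaled [0.5216, -0.1135, -0.1378] rows>= 4.410288829196057
turn deg world -27.228452563971743 scaled total tool z 0.15126918091095412 rows 2.5447151928945555
```

drive_tool --increments '[[[0.087,-0.019,-0.023,0,1],[0.087,-0.019,-0.023,0,1],[0.087,-0.019,-0.023,0,1],[0.087,-0.019,-0.023,0,1],[0.087,-0.019,-0.023,0,1],[0.087,-0.019,-0.023,0,1],[0,0,0,0.05,1],[0,0,0,0.05,1],[0,0,0,0.05,1],[0,0,0,0,1],[0,0,0,0,1]]]'

```text
t: 3.72
ee_pos: [430.0, -319.7, 280.1]
orientation: [3.141, -0.072, 0.0]
force: [-0.2, -0.1, 0.5]
opening: 85.0
gripper_force: 0.0
```

```bash
python3 - <<'E'
from h import *
d=snap("wrist");c=cloud(d);cv2.imwrite("pics/w1.png",d["img"])
for t in("lunchbox","liner","tin"):
    for o in env.outline_of(t,"wrist")[:2]:
        p=c[o["region"]];p=p[~np.isnan(p[:,0])]
        print(t,o["conf"],len(p),np.median(p,0),rect(p))
        if t=="lunchbox":q=p[(p[:,2]>36)&(p[:,2]<60)];print("rim",rect(q),np.median(q[:,2]))
plan([600,30,280],-13)
E
```

```text
lunchbox 0.92 9902 [ 433.6 -347.4   14.5] [ 422.5 -341.9  196.5  207.5   88.9]
rim [ 428.6 -340.4  189.7  184.7    2.5] 43.825949709460446
liner 0.91 6346 [ 431.1 -295.6    7.8] [ 425.4 -295.9  155.4   74.3    2.9]
tin 0.97 5472 [ 431.  -383.5   39.6] [ 420.2 -389.   152.1   67.4    4.4]
tin 0.28 6537 [ 431.2 -295.6    7.8] [ 424.4 -295.5  157.7   77.     2.7]
t 3.92 pos [ 430.  -319.7  280.1] yaw -2.7161835924343483 tilt [ 0.  0. -1.]
total shift scaled [0.3064, -0.7148, 0.0002] rows>= 6.22178770026255
turn deg world -10.283816407565652 scaled total tool z 0.057132313375364736 rows 0.9611043371556685
```

View pics/w1.png

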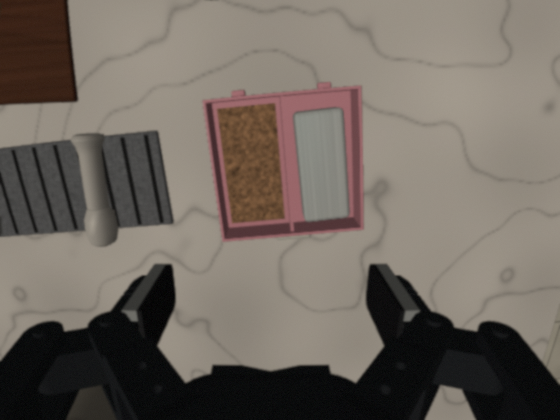

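The wrist view shows the empty cork bay around pixel (252,163) and the tin in the other bay at (320,165). The measured liner is 155 x 74 mm with its top at 7.8 mm, which fits the text.

drive_tool --increments '[[[0.038,-0.089,0,0,1],[0.038,-0.089,0,0,1],[0.038,-0.089,0,0,1],[0.038,-0.089,0,0,1],[0.038,-0.089,0,0,1],[0.038,-0.089,0,0,1],[0.038,-0.089,0,0,1],[0.038,-0.089,0,0,1],[0,0,0,0.057,1],[0,0,0,0,1],[0,0,0,0,1]]]'

```text
t: 5.3
ee_pos: [599.0, 28.0, 280.1]
orientation: [3.122, -0.352, 0.0]
force: [-0.1, 0.6, 0.6]
opening: 85.5
gripper_force: 0.0
```

```bash
python3 - <<'E'
from h import *
d=snap("wrist");c=cloud(d);cv2.imwrite("pics/w2.png",d["img"])
for t in("board","reamer"):
    for o in env.outline_of(t,"wrist")[:2]:
        p=c[o["region"]];p=p[~np.isnan(p[:,0])]
        print(t,o["conf"],len(p),np.median(p,0),rect(p))
        if t=="board":q=p[(p[:,2]>5)&(p[:,2]<15)];print(rect(q),np.median(q[:,2]))
        else:
            q=p[p[:,2]>18]
            if len(q)<50: continue
            m=q[:,:2].mean(0);u=np.linalg.svd(q[:,:2]-m,full_matrices=False)[2][0];u*=np.sign(u[0])
            s=(q[:,:2]-m)@u;w=(q[:,:2]-m)@[-u[1],u[0]]
            print("axis",np.degrees(np.arctan2(u[1],u[0])),m)
            for a in np.arange(s.min(),s.max(),10):
                k=(s>=a)&(s<a+10);print((m+u*(a+5)+np.array([-u[1],u[0]])*(w[k].max()+w[k].min())/2),"width",np.ptp(w[k]),"top",np.percentile(q[k,2],95))
E
```

```text
board 0.67 20941 [637.7  12.2   9.8] [625.2  22.4 205.2 204.1  87.4]
[626.6  22.2 201.4 199.3  87.4] 9.835645089328068
reamer 0.94 2729 [624.2  29.5  43.9] [611.9  30.   44.5 152.2  76. ]
axis -15.28702862720105 [619.7  28.8]
[556.1  46.4] width 39.649162357671585 top 52.65738055069919
[565.8  43.9] width 34.39298455407963 top 49.24631252762123
[575.4  41. ] width 25.459623487083796 top 45.1007076943968
[585.   38.2] width 24.079635126147675 top 45.23944022855835
[594.7  36. ] width 23.998729319966195 top 45.336250658325184
[604.3  33.2] width 24.976222872567735 top 45.318655756934184
[613.9  30.2] width 23.598302761066847 top 45.546155661240476
[623.6  27.9] width 23.38293986351877 top 45.418940793696784
[633.1  24.7] width 27.500962465577896 top 46.77263805562755
[642.8  22.4] width 44.525156160681796 top 53.586472646062035
[652.5  19.8] width 44.39346593497328 top 53.528744450860934
[662.1  17.1] width 35.956014135649426 top 49.57237615033294
[671.9  14.9] width 26.234715987083305 top 45.773529887525314
[681.5  12. ] width 17.780993814917778 top 41.32408166256648
reamer 0.86 286 [734.2 343.6  28.7] [734.7 347.   27.4  28.   79.4]
axis -46.32309951733954 [734.6 343.8]
[724.6 357. ] width 6.897244874037375 top 31.539124114120654
[728.7 347.1] width 14.491628785875118 top 33.92792509973469
[739.5 343.5] width 26.751235498813884 top 32.43371170827959
[741.9 332. ] width 3.8987716474200846 top 26.695344876776005
```

View pics/w2.png

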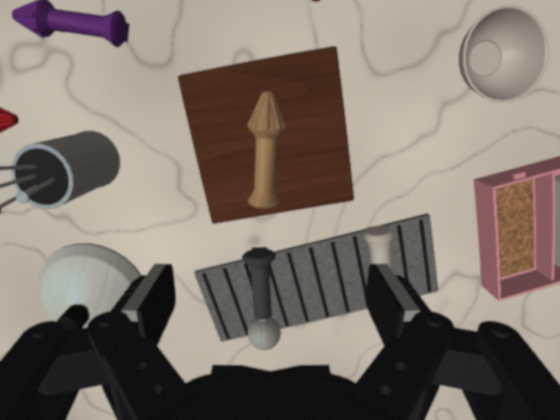

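The wrist view shows the wooden reamer at pixel (265,150), with its cone pointing away. Its axis is at -15 deg, its handle is 24 mm wide and its top is at 45 mm. That puts the axis at about 33 mm, which agrees with the text. The board centre measures (626,22) and its top 9.8 mm.

```bash
python3 - <<'E'
from h import *
plan([606,32.7,35],-15)
E
```

```text
t 5.45 pos [599.   27.9 280.2] yaw -12.994564312477246 tilt [ 0.  0. -1.]
total shift scaled [0.0114, -0.0126, 0.4905] rows>= 3.9262696283042073
turn deg world -2.0054356875227484 scaled total tool z 0.01114130937512638 rows 0.1874238960301634
```

drive_tool --increments '[[[0.0114,-0.0126,0.03,0,0.7],[0,0,0.08,0.011,0.7],[0,0,0.1,0,0.7],[0,0,0.1,0,0.7],[0,0,0.06,0,0.7],[0,0,0.05,0,0.7],[0,0,0.04,0,0.7],[0,0,0.03,0,0.7],[0,0,0,0,0.7],[0,0,0,0,0.7]]]'

```text
t: 6.7
ee_pos: [606.7, 33.3, 35.7]
orientation: [-3.115, 0.41, -0.002]
force: [0.4, -0.5, -0.0]
opening: 72.5
gripper_force: 0.0
```

drive_tool --increments '[[[0,0,0,0,0.3],[0,0,0,0,0.0],[0,0,0,0,-0.2],[0,0,0,0,-0.6],[0,0,0,0,-1],[0,0,0,0,-1],[0,0,0,0,-1],[0,0,0,0,-1],[0,0,0,0,-1],[0,0,0,0,-1]]]'

```text
t: 7.95
ee_pos: [606.1, 33.4, 35.1]
orientation: [3.115, -0.41, 0.0]
force: [-0.6, 0.1, -0.3]
opening: -0.2
gripper_force: 0.0
```

```bash
python3 - <<'E'
from h import *
a=snap("wrist")["img"];b=snap("side");s=snap("scene")["img"][170:290,200:360]
cv2.imwrite("pics/w3.png",np.hstack([cv2.resize(b["img"][180:330,200:400],(400,300)),cv2.resize(s,(400,300))]))
cv2.imwrite("pics/w3w.png",a)
print(env.sense())
E
```

```text
{'t': 8.1, 'q': array([-0.1,  0.7,  1.5, -0. ,  1. ,  1.8]), 'qd': array([-0.,  0.,  0.,  0.,  0.,  0.]), 'joint_efforts': array([ -0. , -54.9, -20.3,  -0. ,   0. ,   0. ]), 'ee_pos': array([606.1,  33.4,  35.1]), 'orientation': array([ 3.1, -0.4,  0. ]), 'force': array([-0.1,  0.6,  0.1]), 'moment': array([-0., -0., -0.]), 'gripper_force': 0.0, 'opening': 0.17770959730243327}
```

View pics/w3.png

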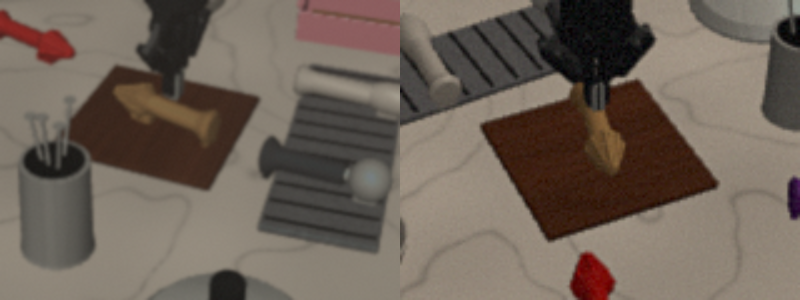

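The jaws shut without gripping: the fingers stand on the handle's -y side (side view (170,90)). I'll measure the reamer and fingers again.

```bash
python3 - <<'E'
from h import *
for n in("side","scene"):
    d=snap(n);c=cloud(d)
    for o in env.outline_of("reamer",n):
        p=c[o["region"]];p=p[~np.isnan(p[:,0])]
        if abs(np.median(p[:,0])-620)<50 and abs(np.median(p[:,1])-30)<60:
            q=p[p[:,2]>18];print(n,o["conf"],rect(q),np.percentile(q,[2,50,98],axis=0))
            m=q[:,:2].mean(0);u=np.array([np.cos(-.26),np.sin(-.26)]);s=(q[:,:2]-m)@u
            for a in np.arange(-70,75,20):
                k=(s>a)&(s<=a+20)
                if k.sum()>3:print(a,np.median(q[k],0),np.percentile(q[k,2],97),k.sum())
    # dark finger points near TCP
    k=(abs(c[...,0]-606)<25)&(abs(c[...,1]-33)<60)&(c[...,2]<110)&(c[...,2]>15)&(d["img"].max(-1)<200)
    for z in range(15,110,10):
        m=k&(c[...,2]>=z)&(c[...,2]<z+10)
        if m.any(): print(n,z,m.sum(),np.percentile(c[m],[2,50,98],axis=0).round().tolist(),d["img"][m].mean(0))
E
```

```text
side 0.77 [616.5  35.   40.5 143.1  75.9] [[546.7  15.7  20.8]
 [609.9  41.5  39. ]
 [676.8  66.3  51.6]]
-70 [552.   54.7  37.4] 51.4139115494808 127
-50 [570.5  53.   39.9] 47.28119250467539 73
-30 [587.9  46.4  38.7] 44.26541335760153 79
-10 [607.9  42.3  38.3] 44.35364384265258 83
10 [629.5  36.6  38.5] 45.910446744509066 91
30 [645.2  36.9  43.9] 52.800522031398366 133
50 [663.9  27.6  40. ] 47.29714950854731 57
70 [678.8  19.1  34.1] 39.42108270004542 17
side 15 12 [[585.0, 33.0, 16.0], [618.0, 41.0, 23.0], [631.0, 49.0, 25.0]] [40.4 58.6 77.2]
side 25 56 [[581.0, 39.0, 25.0], [604.0, 46.0, 31.0], [630.0, 53.0, 34.0]] [ 53.7  80.3 104.6]
side 35 137 [[582.0, 24.0, 35.0], [606.0, 41.0, 41.0], [630.0, 52.0, 44.0]] [ 61.9  93.6 118.7]
side 45 8 [[598.0, 31.0, 45.0], [613.0, 38.0, 46.0], [624.0, 41.0, 55.0]] [ 59.6  84.5 105.9]
side 55 25 [[593.0, 27.0, 56.0], [600.0, 42.0, 60.0], [614.0, 50.0, 65.0]] [53.4 59.2 65.7]
side 65 45 [[593.0, 30.0, 65.0], [600.0, 44.0, 70.0], [615.0, 50.0, 75.0]] [46.9 51.4 55. ]
side 75 43 [[592.0, 30.0, 75.0], [602.0, 45.0, 81.0], [615.0, 50.0, 85.0]]
[... 954 characters left out ...]
.0], [628.0, 44.0, 45.0]] [42.  71.3 98.8]
scene 45 25 [[596.0, 21.0, 45.0], [613.0, 29.0, 46.0], [628.0, 37.0, 48.0]] [ 50.6  83.7 114.4]
scene 55 11 [[609.0, 23.0, 58.0], [614.0, 29.0, 62.0], [620.0, 36.0, 65.0]] [53.8 59.7 62.6]
scene 65 31 [[598.0, 19.0, 65.0], [615.0, 28.0, 69.0], [620.0, 44.0, 74.0]] [33.7 37.1 40.4]
scene 75 33 [[601.0, 19.0, 75.0], [614.0, 31.0, 81.0], [619.0, 45.0, 85.0]] [37.8 39.9 42.6]
scene 85 26 [[603.0, 18.0, 85.0], [614.0, 29.0, 89.0], [620.0, 40.0, 94.0]] [41.7 45.  46.4]
scene 95 47 [[601.0, 4.0, 95.0], [617.0, 32.0, 101.0], [623.0, 57.0, 105.0]] [22.6 22.4 25. ]
scene 105 49 [[596.0, 1.0, 105.0], [613.0, 35.0, 108.0], [627.0, 63.0, 110.0]] [16.8 16.4 16. ]
```

View pics/w3w.png

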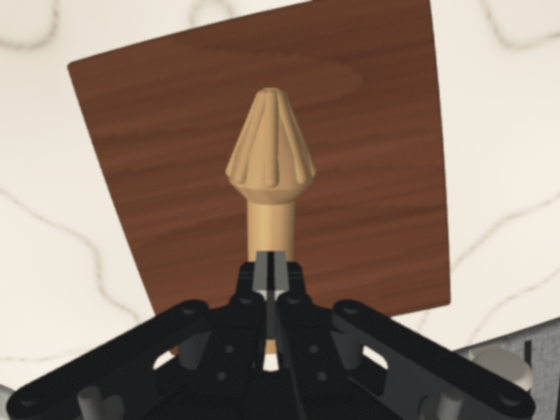

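The reamer has not moved. The wrist view shows the closed fingertips at pixel (270,255), above the handle, and both fixed cameras put them at z of about 56 mm. I'll measure the fingertips in the tool frame with the wrist depth.

```bash
python3 - <<'E'
from h import *
d=snap("wrist");c=cloud(d);s=env.sense()
M=R.from_rotvec(s["orientation"]).as_matrix();t=(c-s["ee_pos"])@M
print(s["ee_pos"])
for v in range(215,420,12):
    print(v,[t[v,u].round(0).tolist() for u in(240,262,270,285,300)])
for n in("side","scene"):
    e=snap(n);cc=(cloud(e)-s["ee_pos"])@M
    k=(abs(cc[...,0])<30)&(abs(cc[...,1])<25)&(cc[...,2]<-12)&(cc[...,2]>-90)
    for z in range(-90,-10,8):
        m=k&(cc[...,2]>=z)&(cc[...,2]<z+8)
        if m.any():print(n,z,m.sum(),np.percentile(cc[m],[5,50,95],axis=0).round().tolist())
E
```

```text
[606.1  33.4  35.1]
215 [[11.0, -18.0, 25.0], [23.0, -4.0, -8.0], [24.0, 0.0, -11.0], [22.0, 7.0, -7.0], [11.0, 18.0, 26.0]]
227 [[4.0, -18.0, 25.0], [17.0, -4.0, -9.0], [18.0, 0.0, -11.0], [16.0, 7.0, -8.0], [3.0, 18.0, 26.0]]
239 [[-5.0, -18.0, 26.0], [10.0, -4.0, -9.0], [10.0, 0.0, -9.0], [9.0, 8.0, -6.0], [-4.0, 18.0, 25.0]]
251 [[-13.0, -19.0, 25.0], [11.0, -4.0, -23.0], [11.0, 0.0, -25.0], [11.0, 7.0, -24.0], [-12.0, 19.0, 25.0]]
263 [[-21.0, -19.0, 26.0], [11.0, -3.0, -36.0], [11.0, 0.0, -36.0], [11.0, 6.0, -36.0], [-20.0, 19.0, 25.0]]
275 [[8.0, -12.0, -40.0], [11.0, -3.0, -47.0], [11.0, 0.0, -47.0], [11.0, 6.0, -46.0], [7.0, 13.0, -39.0]]
287 [[7.0, -12.0, -49.0], [12.0, -3.0, -56.0], [11.0, 0.0, -56.0], [11.0, 6.0, -55.0], [7.0, 12.0, -49.0]]
299 [[13.0, -10.0, -66.0], [12.0, -3.0, -65.0], [7.0, 0.0, -57.0], [12.0, 5.0, -65.0], [13.0, 10.0, -66.0]]
311 [[12.0, -10.0, -72.0], [12.0, -3.0, -72.0], [2.0, 0.0, -58.0], [12.0, 5.0, -71.0], [12.0, 10.0, -72.0]]
323 [[12.0, -9.0, -78.0], [9.0, -3.0, -74.0], [-4.0, 0.0, -57.0], [12.0, 5.0, -78.0], [12.0, 9.0, -78.0]]
335 [[17.0, -8.
[... 1688 characters left out ...]
[19.0, 16.0, -83.0]]
scene -82 54 [[-8.0, -24.0, -81.0], [9.0, -3.0, -77.0], [14.0, 24.0, -74.0]]
scene -74 51 [[-11.0, -23.0, -74.0], [10.0, -2.0, -70.0], [16.0, 20.0, -67.0]]
scene -66 22 [[3.0, -18.0, -66.0], [10.0, -1.0, -63.0], [13.0, 16.0, -59.0]]
scene -58 26 [[3.0, -11.0, -57.0], [9.0, 0.0, -55.0], [14.0, 12.0, -50.0]]
scene -50 22 [[-2.0, -12.0, -50.0], [8.0, 4.0, -47.0], [11.0, 14.0, -42.0]]
scene -42 26 [[1.0, -10.0, -41.0], [8.0, 2.0, -37.0], [12.0, 13.0, -34.0]]
scene -34 21 [[3.0, -12.0, -34.0], [9.0, 3.0, -30.0], [14.0, 10.0, -26.0]]
scene -26 4 [[4.0, -9.0, -26.0], [8.0, -2.0, -25.0], [11.0, 4.0, -21.0]]
scene -18 8 [[0.0, -5.0, -13.0], [18.0, 1.0, -13.0], [27.0, 7.0, -13.0]]
```

All three cameras agree that the shut fingertips are about 22 mm *behind* the reported TCP, not 19 mm ahead of it. The true grasp point is therefore about 41 mm behind the reported origin along tool z. I'll correct for it: reported z = wanted grasp z - 41. I open here, where the tips are clear, then go down to reported z = -6.

drive_tool --increments '[[[0,0,-0.02,0,0.5],[0,0,0,0,0.5],[0,0,0,0,0.5],[0,0,0,0,0.5],[0,0,0,0,0.5],[0,0,0,0,0.5],[0,0,0.03,0,0.5],[0,0,0.03,0,0.5],[0,0,0.02,0,0.5],[0,0,0.01,0,0.5],[0,0,0.012,0,0.5],[0,0,0,0,0.5],[0,0,0,0,0.5]]]'

```text
t: 10.07
ee_pos: [606.4, 33.3, -5.6]
orientation: [3.115, -0.41, 0.001]
force: [0.1, 1.5, -0.0]
opening: 64.4
gripper_force: 0.0
```

drive_tool --increments '[[[0,0,0,0,0.1],[0,0,0,0,-0.2],[0,0,0,0,-0.5],[0,0,0,0,-1],[0,0,0,0,-1],[0,0,0,0,-1],[0,0,0,0,-1],[0,0,0,0,-1]]]'

```text
t: 11.08
ee_pos: [606.3, 33.3, -5.5]
orientation: [3.115, -0.41, 0.001]
force: [-0.6, -0.7, 4.9]
opening: 22.8
gripper_force: 59.1
```

drive_tool --increments '[[[0,0,-0.01,0,-1],[0,0,-0.02,0,-1],[0,0,-0.04,0,-1],[0,0,-0.06,0,-1],[0,0,-0.06,0,-1],[0,0,-0.05,0,-1],[0,0,-0.02,0,-1],[0,0,0,0,-1],[0,0,0,0,-1]]]'

```text
t: 12.2
ee_pos: [605.4, 33.4, 122.8]
orientation: [3.114, -0.41, -0.003]
force: [0.1, 0.4, -1.0]
opening: 23.3
gripper_force: 59.0
```

```bash
python3 - <<'E'
from h import *
plan([411.8,-296.6,120],2.9)
s=env.sense();print(s["opening"],s["gripper_force"],s["force"])
for n in("side","scene","wrist"):
    d=snap(n);c=cloud(d)
    for o in env.outline_of("reamer",n):
        p=c[o["region"]];p=p[~np.isnan(p[:,0])]
        if len(p) and abs(np.median(p[:,0])-620)<60 and abs(np.median(p[:,1])-30)<60:
            p=p[p[:,2]>80];print(n,o["conf"],rect(p),np.percentile(p,[2,50,98],axis=0))
            m=p[:,:2].mean(0);u=np.array([np.cos(-.26),np.sin(-.26)]);s=(p[:,:2]-m)@u
            for a in np.arange(-70,75,20):
                k=(s>a)&(s<=a+20)
                if k.sum()>3:print(a,np.median(p[k],0),np.percentile(p[k,2],[3,97]),k.sum())
E
```

```text
t 12.2 pos [605.4  33.4 122.8] yaw -15.016992176817842 tilt [-0.  0. -1.]
total shift scaled [-0.2029, 0.7378, 0.0064] rows>= 6.12169859036522
turn deg world 17.916992176817843 scaled total tool z -0.09953884542676579 rows 1.674485250169892
23.27556764005139 58.964551985263824 [ 0.1  0.4 -1. ]
side 0.94 [614.4  42.4  40.2 139.3  82.1] [[545.8  20.8 139.6]
 [588.1  43.3 163.5]
 [675.1  66.5 178.3]]
-70 [549.9  53.9 161.8] [140.3 178.5] 129
-50 [562.5  57.1 167.5] [149.6 178.6] 90
-30 [582.3  49.6 167.1] [155.9 172.6] 70
-10 [593.2  44.4 169.7] [163.9 171.1] 4
10 [629.6  38.  155.5] [139.6 165.6] 28
30 [643.6  39.  158.8] [137.9 177. ] 127
50 [660.3  32.5 166.3] [149.6 176.8] 74
70 [674.6  21.7 162.4] [151.1 169.4] 26
side 0.68 [ 639.5  243.7   18.5    0.  -137.4] [[632.9 237.6 107.5]
 [639.5 243.7 120.5]
 [646.  249.7 133.5]]
scene 0.65 [623.   35.6  42.8 138.6  60.9] [[563.6   2.3 155.5]
 [650.7  21.7 171.6]
 [684.2  59.  182. ]]
-70 [581.8  43.2 172.3] [167.5 176.2] 25
-50 [600.5  35.2 171.6] [167.4 175.3] 34
-30 [619.4  26.4 171.6] [163.1 175.8] 39
-10 [645.5  21.7 177.7] [163.3 182.9] 35
10 [657.5  15.  173.8] [152.5 181.6] 130
30 [676.7  10.9 167.1] [156.  174.7] 74
wrist 0.95 [623.4  28.   45.8 127.7  75. ] [[575.8   3.8 162.6]
 [646.1  24.6 172.7]
 [681.6  47.3 182. ]]
-70 [581.4  39.9 171.7] [163.6 173.9] 1758
-50 [599.7  34.9 171.9] [166.2 173.9] 2269
-30 [619.   29.6 171.9] [165.4 173.9] 2690
-10 [640.7  24.4 176.8] [164.7 182.9] 3540
10 [656.4  19.3 175.9] [162.8 181.9] 6299
30 [674.2  14.2 169.2] [162.3 174.1] 3232
```

The reamer is held level, with its handle top at 173.9 mm over the wrist view. I carry it to above the free bay.

drive_tool --increments '[[[-0.0125,0.046,0,0,-1],[-0.0254,0.0922,0,0,-1],[-0.0254,0.0922,0,0,-1],[-0.0254,0.0922,0,0,-1],[-0.0254,0.0922,0,0,-1],[-0.0254,0.0922,0,0,-1],[-0.0254,0.0922,0,0,-1],[-0.0254,0.0922,0,0,-1],[-0.0125,0.046,0.0064,0,-1],[0,0,0,-0.033,-1],[0,0,0,-0.033,-1],[0,0,0,-0.0335,-1],[0,0,0,0,-1],[0,0,0,0,-1]]]'

```text
t: 14.25
ee_pos: [412.7, -296.4, 120.9]
orientation: [3.141, 0.076, -0.0]
force: [0.6, -0.0, -0.4]
opening: 23.2
gripper_force: 59.0
```

```bash
python3 - <<'E'
from h import *
plan([411.8,-296.6,30],2.9)
s0=env.sense();print(s0["opening"],s0["gripper_force"],s0["force"])
for n in("scene","wrist"):
    d=snap(n);c=cloud(d)
    for o in env.outline_of("reamer",n)[:4]:
        p=c[o["region"]];p=p[~np.isnan(p[:,0])]
        p=p[(p[:,2]>100)&(p[:,1]<-200)]
        if len(p)>50:
            print(n,o["conf"],rect(p),np.percentile(p,[2,50,98],axis=0))
            k=p[:,2]>p[:,2].max()-12
            m=p[:,:2].mean(0);u=np.linalg.svd(p[:,:2]-m,full_matrices=False)[2][0];print(np.degrees(np.arctan(u[1]/u[0])))
E
```

```text
t 14.25 pos [ 412.7 -296.4  120.9] yaw 2.7813548475489123 tilt [-0.  0. -1.]
total shift scaled [-0.0017, 0.0002, 0.1817] rows>= 1.4540581501779677
turn deg world 0.1186451524510943 scaled total tool z -0.0006591397358394128 rows 0.01108833200477517
23.15187331024041 59.014002084732056 [ 0.6 -0.  -0.4]
scene 0.9 [ 428.9 -289.9   43.5  139.2   79.2] [[ 364.7 -314.   150.2]
 [ 458.8 -295.9  169.5]
 [ 494.8 -277.6  179.8]]
-1.3327611928276117
wrist 0.86 [ 430.8 -296.8  128.3   45.7    4.7] [[ 381.5 -311.3  160.4]
 [ 454.7 -295.   170.4]
 [ 491.1 -277.6  179.8]]
2.579670226965856
```

drive_tool --increments '[[[-0.0017,0,0.03,0,-1],[0,0,0.05,0,-1],[0,0,0.06,0,-1],[0,0,0.05,0,-1],[0,0,0.03,0,-1],[0,0,0.016,0,-1],[0,0,0.008,0,-1],[0,0,0.006,0,-1],[0,0,0.003,0,-1],[0,0,0,0,-1],[0,0,0,0,-1]]]'

```text
t: 15.82
ee_pos: [411.9, -296.6, -5.4]
orientation: [3.14, 0.079, 0.001]
force: [-0.4, -0.2, -1.0]
opening: 23.1
gripper_force: 59.0
```

drive_tool --increments '[[[0,0,0.001,0,-1],[0,0,0.001,0,-1],[0,0,0.001,0,-1],[0,0,0.001,0,-1],[0,0,0,0,-1],[0,0,0,0,-1]]]'

```text
t: 16.58
ee_pos: [411.8, -296.5, -7.5]
orientation: [3.14, 0.079, 0.0]
force: [-1.6, 0.7, 2.0]
opening: 23.4
gripper_force: 59.3
```

drive_tool --increments '[[[0,0,0.001,0,-1],[0,0,0,0,-1],[0,0,0,0,-0.4],[0,0,0,0,-0.3],[0,0,0,0,-0.2],[0,0,0,0,-0.1],[0,0,0,0,-0.1],[0,0,0,0,-0.1]]]'

```text
t: 17.58
ee_pos: [411.8, -296.5, -8.1]
orientation: [3.141, 0.079, 0.0]
force: [0.6, 0.8, 0.0]
opening: 38.6
gripper_force: 0.0
```

drive_tool --increments '[[[0,0,-0.01,0,-0.1],[0,0,-0.02,0,-0.1],[0,0,-0.04,0,-0.1],[0,0,-0.07,0,-0.1],[0,0,-0.1,0,0.2],[0,0,-0.1,0,0.5],[0,0,-0.1,0,0.5],[0,0,-0.06,0,0.5],[0,0,0,0,0.5]]]'

```text
t: 18.7
ee_pos: [412.6, -297.2, 245.1]
orientation: [3.136, 0.079, 0.007]
force: [0.6, 0.4, -1.3]
opening: 64.2
gripper_force: 0.0
```

```bash
python3 - <<'E'
from h import *
for n in("wrist",):
    d=snap(n);c=cloud(d);cv2.imwrite("pics/w4.png",d["img"])
    for t in("reamer","liner","tin"):
      for o in env.outline_of(t,n)[:1]:
        p=c[o["region"]];p=p[~np.isnan(p[:,0])]
        print(t,o["conf"],rect(p),np.percentile(p,[2,50,98],axis=0))
        if t=="reamer":
            for x in range(350,500,20):
                k=abs(p[:,0]-x)<10
                if k.sum()>5:print(x,np.percentile(p[k,2],95),k.sum())
plan([430,250,242],-3)
E
```

```text
reamer 0.7 [ 416.8 -298.5  153.1   44.8    3.3] [[ 358.3 -314.7    9.5]
 [ 430.6 -296.6   41.8]
 [ 488.2 -278.9   51.1]]
350 50.477410691237665 104
370 49.677122463395875 552
390 43.26745930505258 356
410 43.35725599871279 374
430 43.07157469421637 399
450 51.69250564416289 610
470 48.476404757663964 584
490 40.89073581811421 213
liner 0.59 [ 425.4 -295.9  154.6   74.4    2.7] [[ 354.  -332.5    6.2]
 [ 431.6 -284.7    7.9]
 [ 501.2 -258.6    9.5]]
tin 0.65 [ 420.2 -391.1  153.5   71.8    5. ] [[ 359.9 -415.8    4.7]
 [ 431.  -382.    39.6]
 [ 492.2 -352.    41.4]]
t 18.9 pos [ 411.2 -296.   240.8] yaw 2.8927455814324343 tilt [-0. -0. -1.]
total shift scaled [0.0926, -1.0887, -0.0008] rows>= 8.74086539907462
turn deg world -5.892745581432436 scaled total tool z 0.03273747545240242 rows 0.550723886115181
```

View pics/w4.png

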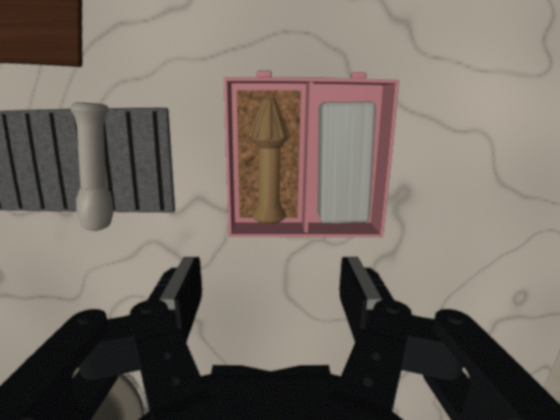

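The reamer lies flat in the cork bay at pixel (268,160), with its handle top at 43 mm, as expected on the liner. Next is the lid.

drive_tool --increments '[[[0.0077,-0.09,0,0,1],[0.0077,-0.09,0,0,1],[0.0077,-0.09,0,0,1],[0.0077,-0.09,0,0,1],[0.0077,-0.09,0,0,1],[0.0077,-0.09,0,0,1],[0.0077,-0.09,0,0,1],[0.0077,-0.09,0,0,1],[0.0077,-0.09,0,0,1],[0.0077,-0.09,0,0,1],[0.0077,-0.09,0,0,1],[0.0077,-0.09,0,0,1],[0,0,0,0,0.5],[0,0,0,0,0.5]]]'

```text
t: 20.65
ee_pos: [430.1, 244.7, 240.8]
orientation: [3.139, 0.08, -0.003]
force: [0.1, 0.4, -0.2]
opening: 64.0
gripper_force: 0.0
```

```bash
cat > k.py <<'E'
from h import *
from scipy.optimize import least_squares
def lid(n):
    d=snap(n);c=cloud(d)
    os=[o for t in("woklid","lid_knob") for o in env.outline_of(t,n)[:3]]
    for o in os:
        p=c[o["region"]];p=p[~np.isnan(p[:,0])]
        m=np.median(p,0)
        if np.hypot(m[0]-459,m[1]-346)<70:
            k=p[p[:,2]>72]; q=p[(p[:,2]>3)&(p[:,2]<45)]
            # dome/rim footprint circle
            print(n,o["conf"],len(p),"knob",len(k), k.mean(0) if len(k) else "", cv2.minEnclosingCircle(k[:,:2].astype(np.float32)) if len(k) else "", "top",np.percentile(p[:,2],99.5))
            print("  foot",cv2.minEnclosingCircle(p[(p[:,2]<50)&(p[:,2]>2)][:,:2].astype(np.float32)))
            tp=p[p[:,2]>78]
            if len(tp)>5:print("  topface",rect(tp))
            # side-wall fit, known radius 17
            w=p[(p[:,2]>54)&(p[:,2]<76)]
            if len(w)>10:
                f=least_squares(lambda x:np.hypot(*(w[:,:2]-x).T)-17,[459,346],loss="soft_l1");print("  cyl17",f.x,len(w),np.abs(f.fun).mean())
            return d
E
python3 - <<'E'
from k import *
for n in("side","scene","wrist"): d=lid(n)
plan([459,346,242])
E
```

```text
side 0.59 5295 knob 237 [454.1 350.1  79.2] ((455.50189208984375, 347.55743408203125), 17.44173240661621) top 81.78393357553836
  foot ((454.60247802734375, 348.7349548339844), 89.10236358642578)
  topface [454.3 348.4  30.5  30.   15.2]
  cyl17 [455.3 344.5] 158 0.756689646392478
scene 0.57 1291 knob 93 [498.7 321.4  96.8] ((549.3084716796875, 301.0260009765625), 119.42577362060547) top 169.91601377683722
  foot ((449.4535827636719, 344.6341552734375), 102.91072082519531)
  topface [544.2 292.2  30.9 238.9  59.9]
  cyl17 [455.3 345.4] 64 1.9731386153480575
wrist 0.89 17212 knob 940 [456.8 342.4  81.1] ((455.968505859375, 343.3009338378906), 16.736906051635742) top 82.73441472262446
  foot ((455.9545593261719, 343.68963623046875), 89.97843933105469)
  topface [455.9 343.4  32.6  31.8  15. ]
  cyl17 [455.7 344.4] 172 0.26698955743428515
t 21.1 pos [430.8 244.8 242. ] yaw 2.855667393228864 tilt [ 0.  0. -1.]
total shift scaled [0.0665, -0.1994, -0.0] rows>= 1.681669643651405
```

```bash
python3 - <<'E'
from h import *
plan([455.9,343.7,28])
E
```

```text
t 21.1 pos [430.8 244.8 242. ] yaw 2.855667393228864 tilt [ 0.  0. -1.]
total shift scaled [0.06, -0.1952, 0.428] rows>= 3.7935309150107916
```

drive_tool --increments '[[[0.02,-0.065,0,0,0.5],[0.02,-0.065,0,0,0.5],[0.02,-0.065,0,0,0.5],[0,0,0.06,0,0.5],[0,0,0.09,0,0.5],[0,0,0.09,0,0.5],[0,0,0.06,0,0.5],[0,0,0,0,0.5],[0,0,0,0,0.5]]]'

```text
t: 22.22
ee_pos: [456.6, 344.4, 93.2]
orientation: [-3.14, -0.079, -0.003]
force: [0.3, 0.5, 0.4]
opening: 64.1
gripper_force: 0.0
```

```bash
python3 - <<'E'
from k import *
lid("wrist"); plan([455.9,343.7,28])
E
```

```text
wrist 0.86 38072 knob 2620 [458.2 344.   81.3] ((467.19921875, 344.7696838378906), 38.60546112060547) top 82.62811523056729
  foot ((456.0634765625, 344.0291442871094), 89.8021469116211)
  topface [456.3 342.9  32.8  76.7   9.9]
  cyl17 [455.4 343.7] 539 0.17115694186226582
t 22.38 pos [456.6 344.5  93.5] yaw 2.8936064873962937 tilt [ 0. -0. -1.]
total shift scaled [-0.0018, 0.0017, 0.131] rows>= 1.048438247869806
```

drive_tool --increments '[[[-0.0018,0.0017,0.03,0,0.4],[0,0,0.035,0,0.4],[0,0,0.035,0,0.4],[0,0,0.02,0,0.4],[0,0,0.011,0,0.4],[0,0,0,0,0.4],[0,0,0,0,0.2],[0,0,0,0,0],[0,0,0,0,-0.2],[0,0,0,0,-0.5],[0,0,0,0,-1],[0,0,0,0,-1],[0,0,0,0,-1]]]'

```text
t: 24.0
ee_pos: [455.2, 343.7, 27.1]
orientation: [-3.139, -0.079, -0.002]
force: [-1.8, 2.7, 6.2]
opening: 32.8
gripper_force: 59.4
```

drive_tool --increments '[[[0,0,-0.005,0,-1],[0,0,-0.01,0,-1],[0,0,-0.02,0,-1],[0,0,-0.03,0,-1],[0,0,-0.04,0,-1],[0,0,-0.04,0,-1],[0,0,-0.04,0,-1],[0,0,-0.03,0,-1],[0,0,-0.01,0,-1],[0,0,0,0,-1],[0,0,0,0,-1]]]'

```text
t: 25.38
ee_pos: [454.4, 342.8, 138.0]
orientation: [3.14, 0.079, -0.002]
force: [-0.3, 0.5, -4.6]
opening: 32.7
gripper_force: 59.9
```

```bash
python3 - <<'E'
from h import *
s=env.sense();print(s["opening"],s["force"],s["moment"])
plan([470,170,140]);plan([626,22.7,140])
d=snap("side");c=cloud(d)
o=env.outline_of("woklid","side")[0];p=c[o["region"]];p=p[~np.isnan(p[:,0])]
p=p[(p[:,2]>95)&(p[:,2]<130)];q=p[p[:,2]<121]
A=np.c_[q[:,:2]-q[:,:2].mean(0),np.ones(len(q))]
print(len(p),np.percentile(p,[1,50,99],axis=0))
E
```

```text
32.66284077948523 [-0.3  0.5 -4.6] [ 0. -0. -0.]
t 25.38 pos [454.4 342.8 138. ] yaw 2.8900549652286434 tilt [-0.  0. -1.]
total shift scaled [0.0137, 0.3468, -0.0037] rows>= 2.776873308758788
t 25.38 pos [454.4 342.8 138. ] yaw 2.8900549652286434 tilt [-0.  0. -1.]
total shift scaled [0.3105, 0.6568, -0.0039] rows>= 5.811710458089606
1671 [[367.  300.  111.3]
 [437.4 410.5 122.4]
 [538.2 433.  129.9]]
```

drive_tool --increments '[[[0.001,0.025,0,0,-1],[0.002,0.045,0,0,-1],[0.002,0.065,0,0,-1],[0.002,0.065,0,0,-1],[0.003,0.065,0,0,-1],[0.01,0.055,0,0,-1],[0.03,0.055,0,0,-1],[0.04,0.05,0,0,-1],[0.045,0.045,0,0,-1],[0.045,0.045,0,0,-1],[0.045,0.045,0,0,-1],[0.04,0.04,0,0,-1],[0.03,0.035,0,0,-1],[0.01,0.015,0,0,-1],[0.0055,0.0068,0,0,-1],[0,0,0,0,-1],[0,0,0,0,-1]]]'

```text
t: 27.6
ee_pos: [626.0, 23.6, 139.0]
orientation: [-3.14, -0.081, 0.0]
force: [0.6, 0.9, -4.3]
opening: 32.6
gripper_force: 60.1
```

```bash
python3 - <<'E'
from h import *
plan([626,22.7,40])
P=0
for n in("side","scene"):
    d=snap(n);c=cloud(d)
    for o in env.outline_of("woklid",n)[:2]:
        p=c[o["region"]];p=p[~np.isnan(p[:,0])];m=np.median(p,0)
        if np.hypot(m[0]-626,m[1]-22)>90: continue
        p=p[(p[:,2]>100)&(p[:,2]<160)]
        print(n,len(p),m,cv2.minEnclosingCircle(p[:,:2].astype(np.float32)),np.percentile(p,[.5,99.5],axis=0))
        P=p if np.isscalar(P) else np.vstack([P,p])
# sphere-cap fit: dome 180 across, 40 high -> R=121.25; centre tells the axis
from scipy.optimize import least_squares
q=P[(P[:,2]>114)&(P[:,2]<148)]
f=least_squares(lambda x:np.linalg.norm(q-x[:3],axis=1)-x[3],[626,22,30,121],loss="soft_l1",f_scale=3);print(f.x,np.abs(f.fun).mean())
E
```

```text
t 27.6 pos [626.   23.6 139. ] yaw 2.9367384509511574 tilt [-0. -0. -1.]
total shift scaled [-0.0001, 0.0019, 0.198] rows>= 1.5836963401090425
side 2496 [611.   61.8 134.9] ((622.4844360351562, 31.095476150512695), 88.50960540771484) [[537.1 -33.8 111.4]
 [703.8 113.7 152.1]]
scene 2182 [656.9   6.5 137.5] ((630.2804565429688, 21.675386428833008), 89.72456359863281) [[558.5 -64.8 113.8]
 [716.9 103.9 154.4]]
[626.3  22.4  11.5 140.9] 1.7519811849599982
```

drive_tool --increments '[[[0,0.0018,0.01,0,-1],[0,0,0.025,0,-1],[0,0,0.035,0,-1],[0,0,0.04,0,-1],[0,0,0.035,0,-1],[0,0,0.025,0,-1],[0,0,0.015,0,-1],[0,0,0.008,0,-1],[0,0,0.004,0,-1],[0,0,0.001,0,-1],[0,0,0,0,-1],[0,0,0,0,-1]]]'

```text
t: 29.3
ee_pos: [626.7, 22.1, 40.2]
orientation: [3.14, 0.079, 0.001]
force: [0.0, 0.1, -3.9]
opening: 32.3
gripper_force: 60.1
```

drive_tool --increments '[[[0,0,0.001,0,-1],[0,0,0.001,0,-1],[0,0,0.001,0,-1],[0,0,0.001,0,-1],[0,0,0,0,-1],[0,0,0,0,-1]]]'

```text
t: 30.05
ee_pos: [626.5, 22.0, 37.9]
orientation: [3.14, 0.079, 0.0]
force: [0.2, -0.7, -3.7]
opening: 32.3
gripper_force: 60.1
```

drive_tool --increments '[[[0,0,0.001,0,-1],[0,0,0.001,0,-1],[0,0,0,0,-1],[0,0,0,0,-1]]]'

```text
t: 30.55
ee_pos: [626.6, 22.0, 37.2]
orientation: [3.14, 0.079, 0.001]
force: [-0.6, -0.5, -0.4]
opening: 32.7
gripper_force: 60.6
```

drive_tool --increments '[[[0,0,0.0005,0,-1],[0,0,0,0,-1],[0,0,0,0,-0.2],[0,0,0,0,-0.1],[0,0,0,0,0],[0,0,0,0,0.2],[0,0,0,0,0.4],[0,0,0,0,0.5],[0,0,0,0,0.5],[0,0,-0.02,0,0.5],[0,0,-0.05,0,0.5],[0,0,-0.08,0,0.5],[0,0,-0.1,0,0.5],[0,0,-0.1,0,0.5],[0,0,0,0,0.5],[0,0,0,0,0.5]]]'

```text
t: 32.55
ee_pos: [626.1, 22.1, 211.6]
orientation: [3.141, 0.079, -0.0]
force: [0.6, 0.0, 0.0]
opening: 64.2
gripper_force: 0.0
```

```bash
python3 - <<'E'
from h import *
print(env.sense()["t"],env.sense()["force"])
d=snap("wrist");c=cloud(d);w=d["img"]
for t in("woklid","board"):
    for o in env.outline_of(t,"wrist")[:1]:
        p=c[o["region"]];p=p[~np.isnan(p[:,0])];print(t,o["conf"],rect(p[(p[:,2]>5)&(p[:,2]<60)]),cv2.minEnclosingCircle(p[(p[:,2]>14)&(p[:,2]<60)][:,:2].astype(np.float32)),np.percentile(p[:,2],99.5))
        k=p[p[:,2]>85]
        if len(k)>5:print("knob",cv2.minEnclosingCircle(k[:,:2].astype(np.float32)))
s=snap("scene")["img"]
cv2.imwrite("pics/end.png",np.hstack([cv2.resize(s,(400,300)),cv2.resize(w,(400,300))]))
E
```

```text
32.55 [0.6 0.  0. ]
woklid 0.72 [626.1  20.8 183.4 177.5  28. ] ((627.4873046875, 21.46664047241211), 89.95489501953125) 92.66204535705951
knob ((627.5601196289062, 21.53502082824707), 16.94231605529785)
board 0.58 [626.8  22.4 200.8 200.   86.9] ((627.4619140625, 21.56593894958496), 90.03366088867188) 17.292781758893526
```

View pics/end.png

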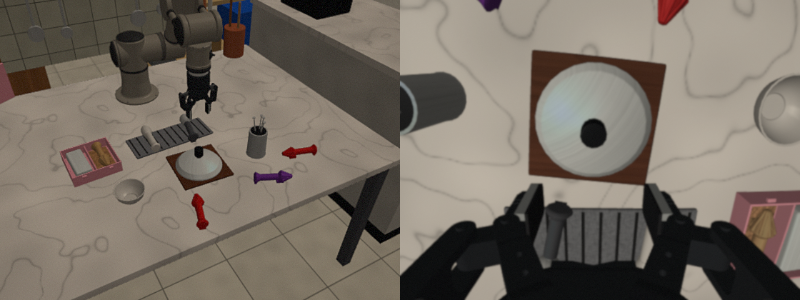

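The lid sits knob up on the board (right half, pixel (593,120)), within about 1 mm of the board's centre, with its top at 92.7 mm. The reamer is in the cork bay, and everything else is where it was.

```bash
python3 -c "
from station import env
print(env.close_job())"
```

```text
the job is handed in; nothing more can be done
None
```

The wooden reamer lies flat on the cork liner in the free bay of the lunch box, and the wok lid is knob up within about 1 mm of the middle of the cleared board; the first grip closed on air because the fingers turned out about 41 mm shorter than stated, nothing was moved by it, and the job was handed in at about 33 s.

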